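# Sort ballast cassettes by weight and clamp the loaded ones

### The arm

A 6-joint arm with a two-finger parallel gripper is mounted at the origin on the work surface. World frame = base frame: x ahead of the robot, y to its left, z up, the work surface at z = 0. Lengths are in m, angles in rad, forces in N, time in s.
With the tool pointing down it reaches from about 0.3 to 0.875 m from the base axis. Payload 6.4 kg.
Tool frame: the origin (TCP) lies between the finger pads; the fingertips stand 25 mm ahead of it and the grasp point (between the pads) lies 6 mm ahead of it; z points along the fingers, y is the line along which they close (so a half turn about z gives the same grasp; the last joint's range is limited). The gripper opens to 85 mm and grips with 20 to 120 N. Pads are 22 mm wide; open, the fingers measure 114 mm over their backs; the gripper's body (76 mm by 85 mm) begins 54 mm behind the grasp point. The pads swing forward as they close: fully open they stand 13 mm farther back than shut.
Start: joints at [-1.378, 0.181, 1.607, -0, 1.354, -0.206], TCP at [0.223, -0.53, 0.256] pointing down, gripper open.
Joint ranges: [-2.99, 2.99], [-0.89, 2.07], [0.3, 2.58], [-1.14, 4.28], [0, 2.63], [-3.12, 3.12]. Speed limits (rad/s): [2.57, 2.57, 3.01, 3.14, 3.14, 3.14].

### API

Orientations are given as a unit quaternion [w, x, y, z].
In Python, from bench import ctrl gives the robot as it stands.
- The arm moves only by the tool servo_tool, never from a script. Its argument "series" is text: rows parted by semicolons, each of 7 numbers parted by spaces: the gripper command: -1 is fully open, 1 is shut, values between are in proportion, then the shift along the tool's x, y, z in m, then the turn, a rotation vector about the tool's x, y, z in degrees. A call has 1 to 12 rows; each row is the pose to reach, as a shift and turn from the pose commanded when the call began, along the tool's axes at that moment; what a row does not reach only later rows make up. A row lasts 1/12 s, in which the tool goes at most 41.7 mm and 7.16 degrees, less where a joint would pass 70% of its speed; a pose out of reach is approached as far as the arm can. A call with a gripper value outside its range is refused whole. The fingers move at their own pace and stop on an object; the grip force is fixed at half the most. Time passes only in rows, so rows that repeat a pose let the fingers close. It gives the time, the measured TCP pose, the force, the opening and the grip force at its end, in the units of the state.
- ctrl.get_obs(): the state, without advancing time (a new reading comes with each control period).
- ctrl.camera(name): name is "scene" or "top" or "wrist"; returns a dict with "img" (420x560x3 uint8, red, green, blue), "z_map" (420x560 float32, m along the optical axis (not along the pixel's ray), 0 where there is no reading), "fovy" (degrees; the focal length in pixels is half the picture's height over the tangent of half this angle, whatever the lens; pixels are square), "cx", "cy" (the principal point, pixels), "k1" (the pictures are not rectified: a ray, as slopes to the right and down, at radius r is drawn at 1 + k1 r^2 times it, then the intrinsics apply), "extrinsics" (4x4, takes a point from camera to world coordinates); the wrist camera has in their place "T_tool_cam" (4x4, takes a point from camera to tool coordinates, whose origin is the TCP and whose axes are the flange's). Camera axes: x right, y down, z forward; pixel columns grow to the right and rows downward; lengths in m; the calibration is good to about 2 mm. A picture is of the moment at which its call begins: read the wrist's pose just before it.
- ctrl.hand_in(): hands the job in; it is judged then, once.
The state is a dict: "time_s": time; "q": joint angles; "dq": joint speeds; "joint_efforts": joint torques, N m; "eef_pos": TCP position; "eef_rot": TCP orientation; "wrist_force": force on the tool from outside, world axes, zero at the start; "torque": the same for the moment, N m; "opening": opening from 0.0 (shut) to 1.0 (fully open); "grasp_force": force on a finger pad.
Only numpy, scipy, OpenCV 4.12 (cv2) and the standard library are available. Lean on these libraries where they do the work, as an engineer would, in place of code of your own. Each camera call takes 0.05 s, during which the arm holds its last target. There are 200 camera calls.

### The job

The payload cassettes for the walking robot all look alike, but some are filled with steel ballast and the rest are empty. Swing the cradle's toggle clamp fully open, find out by lifting which cassettes are heavy, and set every heavy one upright in the cradle and every empty one upright in the yellow bin, side by side on the floor of each; once all are put away, swing the clamp back over centre so that it holds them down. Leave everything else on the bench where it is.

Things in the scene. Friction and masses are not known exactly. Their poses are not given: they have to be found in the camera images.
- cas_a_grip (a point): payload cassette, all alike, some absent: grey case 110 (x) x 54 (y) x 50 mm high, orange bridge handle on top. This point: centre of the handle bar, 80 mm above the underside; bar 54 along x, 18 thick (y), 16 high, open below. Holds steel (0.50-0.70 kg) or nothing (0.15-0.21 kg): the name tells nothing, only the weight
- cas_a: the same cassette; origin at the centre of its underside, z up through the handle
- cas_b_grip (a point): payload cassette, all alike, some absent: grey case 110 (x) x 54 (y) x 50 mm high, orange bridge handle on top. This point: centre of the handle bar, 80 mm above the underside; bar 54 along x, 18 thick (y), 16 high, open below. Holds steel (0.50-0.70 kg) or nothing (0.15-0.21 kg): the name tells nothing, only the weight
- cas_b: the same cassette; origin at the centre of its underside, z up through the handle
- cas_c_grip (a point): payload cassette, all alike, some absent: grey case 110 (x) x 54 (y) x 50 mm high, orange bridge handle on top. This point: centre of the handle bar, 80 mm above the underside; bar 54 along x, 18 thick (y), 16 high, open below. Holds steel (0.50-0.70 kg) or nothing (0.15-0.21 kg): the name tells nothing, only the weight
- cas_c: the same cassette; origin at the centre of its underside, z up through the handle
- cas_d_grip (a point): payload cassette, all alike, some absent: grey case 110 (x) x 54 (y) x 50 mm high, orange bridge handle on top. This point: centre of the handle bar, 80 mm above the underside; bar 54 along x, 18 thick (y), 16 high, open below. Holds steel (0.50-0.70 kg) or nothing (0.15-0.21 kg): the name tells nothing, only the weight
- cas_d: the same cassette; origin at the centre of its underside, z up through the handle
- cas_e_grip (a point): payload cassette, all alike, some absent: grey case 110 (x) x 54 (y) x 50 mm high, orange bridge handle on top. This point: centre of the handle bar, 80 mm above the underside; bar 54 along x, 18 thick (y), 16 high, open below. Holds steel (0.50-0.70 kg) or nothing (0.15-0.21 kg): the name tells nothing, only the weight
- cas_e: the same cassette; origin at the centre of its underside, z up through the handle
- cas_f_grip (a point): payload cassette, all alike, some absent: grey case 110 (x) x 54 (y) x 50 mm high, orange bridge handle on top. This point: centre of the handle bar, 80 mm above the underside; bar 54 along x, 18 thick (y), 16 high, open below. Holds steel (0.50-0.70 kg) or nothing (0.15-0.21 kg): the name tells nothing, only the weight
- cas_f: the same cassette; origin at the centre of its underside, z up through the handle
- cradle: fixed aluminium cradle. Origin on the table under the centre of its pocket: 122 (x) x 222 (y) mm, floor 6 and wall tops 22 mm above the table. Cassettes stand side by side along y (72 mm apart, up to three), each with its length along the cradle's x. The toggle clamp stands at its +x end, hinge along y at x = 125 mm, 72 mm above the table
- clamp (a joint): red toggle clamp on the cradle. About 0 (-0.06 if empty) = closed: cross bar lies over the cassettes' +x ends, lever upright. 1.75 = fully open: bar upright, leaning 10 deg outward, lever out to +x. Its weight throws it to either end from dead centre at 0.84 (up to 0.35 N m). Closed fingers can push it over: lever to +x to open, raised bar to -x to close
- clamp_lever (a point): point on the clamp's red lever, 110 mm from the hinge, straight above the hinge when closed. The lever is a 22 mm round grip from 45 to 130 mm from the hinge, on a 16 mm square shank
- clamp_bar (a point): middle of the clamp's cross bar, 78 mm from the hinge (to the cradle's -x when closed, up when open). Bar 190 mm along the cradle's y, 20 wide, 14 thick, with a 9 mm rubber strip below; an 18 mm wide, 14 mm thick arm joins its middle to the hinge
- bin: fixed yellow open bin for empty cassettes, 252 (x) x 146 (y) x 45 mm high, walls and floor 6 mm. Origin on the table under its centre. Up to three cassettes stand in it side by side along its x (75 mm apart), each with its length along the bin's y
- mug: blue ceramic mug, 80 mm wide, 95 mm tall; a bystander, leave it where it is. Origin at the centre of its underside
- driver: screwdriver with a red handle; a bystander, leave it where it is. Origin at the middle of its underside
- spanner: steel spanner; a bystander, leave it where it is. Origin at the middle of its underside
- rule: steel rule lying flat among the cassettes, 160 x 18 x 4 mm; a bystander, leave it where it is. Origin at the centre of its underside
- tape: blue roll of tape, 90 mm across, 25 mm tall, lying flat; a bystander, leave it where it is. Origin at the centre of its underside
- can: upright can, 56 mm wide, 140 mm tall; a bystander, leave it where it is. Origin at the centre of its underside
There are look-alikes about, which are no part of the job. What is shaped like the cas_a but green or pink is not meant.

How it is judged:
By the outcome, as a careful person would: the job done as asked, in the order asked, and still so for the second after the job is handed in, with the robot touching nothing.
Of cas_a, cas_b, cas_c, cas_d, cas_e, cas_f only 4 to 5 are there at a start; the rules pass over those that are not, and their reading is None.
At some moment in a run one of cas_a, cas_b, cas_c, cas_d, cas_e, cas_f may be knocked a few centimetres aside while the robot is not near it.
Once in a run the grip may slacken for a moment while it holds something.
It also fails if it takes over 210 s, if anything falls off the work surface, if the arm or the gripper's body presses on something with over 40 N, if the wrist force passes 120 N, or if a joint passes its speed limit or range.

## Working session

There is one attempt and no reset: what is moved stays moved. The work goes in short steps, Python scripts to look and compute and a tool call to move; the robot and the scene stay as the last step left them, time stands still between calls to the robot, and variables do not carry over. Pictures are saved under pics/ and viewed, at most 14 in all, crops included, and the job is handed in when it is done.

Besides the shell and the picture viewer there is one more tool, called in YAML: its name, and indented under it one key for each argument. servo_tool: Moves the arm, as the interface text tells. Its arguments: {"type":"object","properties":{"series":{"type":"string"}},"required":["series"]}

```bash
mkdir -p pics; cat > h.py <<'E'
import numpy as np, cv2
from bench import ctrl
from scipy.spatial.transform import Rotation as R
def obs():
    return ctrl.get_obs()
def shot(name):
    o=ctrl.get_obs(); c=ctrl.camera(name)
    if name=="wrist":
        T=np.eye(4); q=o["eef_rot"]; T[:3,:3]=R.from_quat([q[1],q[2],q[3],q[0]]).as_matrix(); T[:3,3]=o["eef_pos"]
        c["X"]=T@np.array(c["T_tool_cam"])
    else: c["X"]=np.array(c["extrinsics"])
    return c
def cloud(c):
    h,w=c["z_map"].shape; f=h/2/np.tan(np.radians(c["fovy"])/2)
    K=np.array([[f,0,c["cx"]],[0,f,c["cy"]],[0,0,1.]])
    u,v=np.meshgrid(np.arange(w),np.arange(h))
    p=cv2.undistortPoints(np.stack([u,v],-1).reshape(-1,1,2).astype(float),K,np.array([c["k1"],0,0,0.])).reshape(h,w,2)
    z=c["z_map"]; P=np.stack([p[...,0]*z,p[...,1]*z,z],-1)
    return P@c["X"][:3,:3].T+c["X"][:3,3]
def save(c,fn,s=None,crop=None):
    im=c["img"][...,::-1]
    if crop: x0,y0,x1,y1=crop; im=im[y0:y1,x0:x1]
    if s: im=cv2.resize(im,None,fx=s,fy=s,interpolation=cv2.INTER_CUBIC)
    cv2.imwrite("pics/"+fn,im)
def orange(c):
    hsv=cv2.cvtColor(c["img"],cv2.COLOR_RGB2HSV)
    return cv2.inRange(hsv,(5,130,100),(20,255,255))
E
python3 - <<'E'
from h import *
o=obs(); print({k:np.round(v,3) for k,v in o.items()})
c=shot("top"); save(c,"top.png",1.4); np.save("top.npy",cloud(c)); cv2.imwrite("top_raw.png",c["img"][...,::-1])
c2=shot("scene"); save(c2,"scene.png",1.4)
P=cloud(c); print(c["X"], c["fovy"])
n,l,s,ce=cv2.connectedComponentsWithStats(orange(c))
for i in range(1,n):
    if s[i,4]>25:
        Q=P[l==i]; Q=Q[Q[:,2]>0.0]; 
        T=Q[Q[:,2]>np.median(Q[:,2])-.01]
        r=cv2.minAreaRect((T[:,:2]*1000).astype(np.float32))
        print(ce[i].round(),s[i,4],np.median(T,0).round(3),np.round(r[0]),np.round(r[1]),round(r[2]))
E
```

```text
{'time_s': np.float64(0.0), 'q': array([-1.378,  0.182,  1.608, -0.   ,  1.354, -0.206]), 'dq': array([ 0.002, -0.001,  0.001, -0.001, -0.   , -0.   ]), 'joint_efforts': array([ 1.0000e-03, -4.4487e+01, -3.5133e+01, -0.0000e+00,  9.0000e-03,
       -0.0000e+00]), 'eef_pos': array([ 0.223, -0.529,  0.255]), 'eef_rot': array([-0.001,  0.98 ,  0.198, -0.   ]), 'wrist_force': array([-0.137, -0.451, -0.083]), 'torque': array([-0.04 ,  0.047, -0.005]), 'grasp_force': np.float64(0.0), 'opening': np.float64(0.996)}
[[ 0.01997179 -0.98040067  0.19599912  0.19938691]
 [-0.99962292 -0.02327592 -0.01456879  0.04503982]
 [ 0.01884532 -0.19563425 -0.98049584  1.58362413]
 [ 0.          0.          0.          1.        ]] 43.873857176168926
[320. 172.] 90 [ 0.615 -0.093  0.088] [418. -35.] [ 30. 465.] 74
[252. 233.] 96 [0.428 0.104 0.089] [428. 104.] [49. 16.] 6
[287. 234.] 99 [0.427 0.002 0.089] [426.   1.] [16. 51.] 85
[325. 236.] 98 [ 0.421 -0.108  0.089] [317. -45.] [ 33. 294.] 59
[204. 291.] 101 [0.257 0.236 0.089] [223. 154.] [219.  45.] 66
[149. 300.] 107 [0.226 0.392 0.09 ] [226. 393.] [18. 53.] 79
[385. 303.] 44 [ 0.233 -0.283  0.09 ] [ 234. -283.] [22. 15.] 9
```

View pics/top.png

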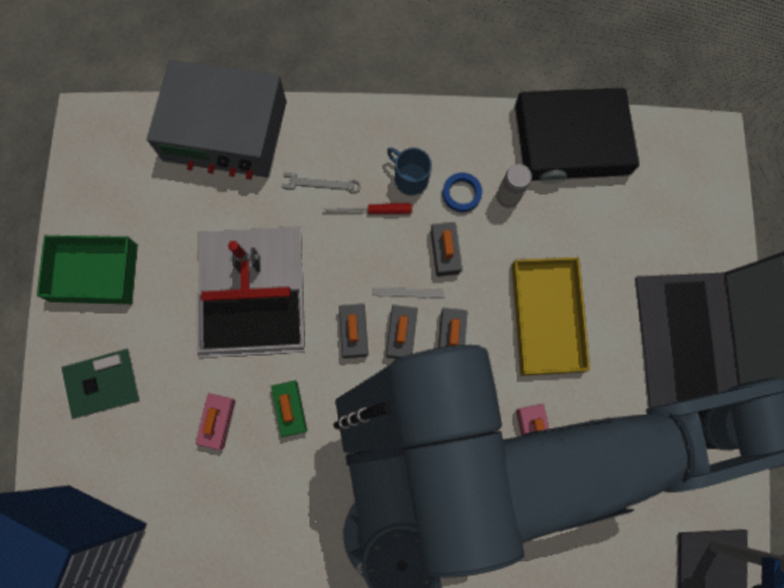

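View pics/scene.png

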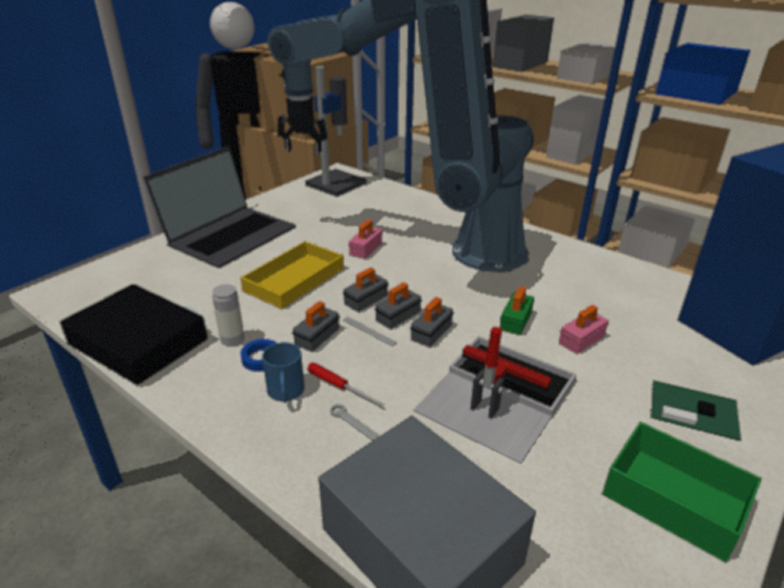

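The top view shows four grey cassettes at about (352,330), (402,330), (453,330) and (447,244). The cradle is at (250,320) with its clamp lever at (238,250), and the yellow bin is at (550,315). The scene view shows no fifth cassette.

```bash
python3 - <<'E'
from h import *
P=np.load("top.npy"); im=cv2.cvtColor(cv2.imread("top_raw.png"),cv2.COLOR_BGR2HSV)
def rect(T): 
    r=cv2.minAreaRect((T[:,:2]*1000).astype(np.float32)); return np.round(r[0],1),np.round(r[1],1),round(r[2],1)
yel=cv2.inRange(im,(21,130,80),(34,255,255))>0
Q=P[yel]; print("yellow z",np.percentile(Q[:,2],[5,50,95]).round(3)); print("bin all",rect(Q[Q[:,2]>0.0])); print("bin rim",rect(Q[(Q[:,2]>.038)&(Q[:,2]<.05)]))
# cradle region
m=np.zeros(yel.shape,bool); m[160:258,138:222]=1
Q=P[m]; 
for lo,hi in((.015,.026),(.003,.01)):
    print("cradle",lo,rect(Q[(Q[:,2]>lo)&(Q[:,2]<hi)]),((Q[:,2]>lo)&(Q[:,2]<hi)).sum())
dark=m&(im[...,2]<50); print("dark",rect(P[dark&(P[...,2]<.03)]))
red=m&(((im[...,0]<6)|(im[...,0]>172))&(im[...,1]>130)&(im[...,2]>70))
Q=P[red]; print("red z",np.percentile(Q[:,2],[5,50,95,99]).round(3))
print("bar",rect(Q[(Q[:,2]>.055)&(Q[:,2]<.1)&(Q[:,0]<.52)]), "lever top",Q[Q[:,2]>.17].mean(0).round(3), len(Q))
# cassettes: case top pixels z~.05
for x,y in((.615,-.093),(.428,.104),(.427,.002),(.421,-.108)):
    d=np.hypot(P[...,0]-x,P[...,1]-y)<.068
    T=P[d&(P[...,2]>.04)&(P[...,2]<.056)]; B=P[d&(P[...,2]>.075)&(P[...,2]<.1)]
    print("case",rect(T),len(T),"bar",rect(B),B.mean(0).round(3),len(B))
E
```

```text
yellow z [0.001 0.007 0.046]
bin all (array([ 416., -165.]), array([274.2, 537.6]), 18.9)
bin rim (array([ 470.1, -323.2]), array([251.3, 146.8]), 3.5)
cradle 0.015 (array([515. , 337.1]), array([276.8, 233.7]), 4.9) 494
cradle 0.003 (array([515. , 337.5]), array([312.6, 265.7]), 2.4) 3860
dark (array([484.2, 335.6]), array([185.2, 212.8]), 4.7)
red z [0.071 0.076 0.202 0.207]
bar (array([503.2, 335.7]), array([ 34.2, 186.5]), 4.4) lever top [0.547 0.325 0.272] 507
case (array([615.4, -93.6]), array([113.8,  56.5]), 7.8) 472 bar (array([615.6, -93.9]), array([54.8, 18.2]), 7.5) [ 0.614 -0.094  0.087] 114
case (array([428.1, 104.3]), array([111.5,  55.5]), 5.3) 511 bar (array([428.3, 103.8]), array([54.1, 17.5]), 3.7) [0.427 0.104 0.089] 117
case (array([426.7,   1.3]), array([ 55.6, 112.3]), 84.2) 506 bar (array([427.6,   1.2]), array([17.8, 54.6]), 84.5) [0.427 0.001 0.089] 116
case (array([ 436.5, -108.2]), array([55.7, 85. ]), 86.4) 346 bar (array([ 423.6, -108.1]), array([18.4, 55.2]), 85.8) [ 0.423 -0.107  0.088] 120
```

```bash
cat > go.py <<'E'
# usage: go.py x y z yaw_deg -> shift and turn in tool axes from the present pose
import sys; from h import *
o=obs(); q=o["eef_rot"]; r=R.from_quat([q[1],q[2],q[3],q[0]])
a=list(map(float,sys.argv[1:]))
for i in range(0,len(a),4):
    x,y,z,w=a[i:i+4]; t=R.from_euler("z",w,degrees=True)*R.from_euler("x",180,degrees=True)
    print((r.inv().apply(np.array([x,y,z])-o["eef_pos"])).round(4),(r.inv()*t).as_rotvec(degrees=True).round(2))
print(round(float(o["time_s"]),2),o["eef_pos"].round(4),"yaw",round((r*R.from_euler("x",180,degrees=True)).as_euler("ZYX",degrees=True)[0],1),o["wrist_force"].round(2),o["q"].round(2))
E
python3 go.py .526 .338 .26 4.4
python3 - <<'E'
from h import *
P=np.load("top.npy"); im=cv2.cvtColor(cv2.imread("top_raw.png"),cv2.COLOR_BGR2HSV)
red=(((im[...,0]<6)|(im[...,0]>172))&(im[...,1]>130)&(im[...,2]>70))
m=np.zeros(red.shape,bool); m[160:225,138:222]=1
Q=P[red&m]
for a in np.arange(.06,.22,.02): 
    s=Q[(Q[:,2]>=a)&(Q[:,2]<a+.02)&((a>.1)|(Q[:,0]>.53))]; print(round(a,2),len(s),s.mean(0).round(3) if len(s) else "")
E
```

```text
[ 0.6159 -0.6817 -0.0032] [-0.09 -0.   18.45]
0.1 [ 0.2232 -0.5294  0.2555] yaw 22.9 [-0.03  0.76 -0.13] [-1.38  0.18  1.61  0.    1.35 -0.21]
0.06 30 [0.544 0.337 0.076]
0.08 18 [0.542 0.339 0.082]
0.1 0 
0.12 0 
0.14 0 
0.16 0 
0.18 6 [0.564 0.337 0.198]
0.2 32 [0.565 0.34  0.204]
```

servo_tool:
  series: "1 0.3 -0.34 0 0 0 18.4;1 0.3 -0.34 0 0 0 18.4;1 0.3 -0.34 0 0 0 18.4;1 0.3 -0.34 0 0 0 18.4;1 0.3 -0.34 0 0 0 18.4;1 0.3 -0.34 0 0 0 18.4;1 0.3 -0.34 0 0 0 18.4;1 0.3 -0.34 0 0 0 18.4;1 0.3 -0.34 0 0 0 18.4;1 0.3 -0.34 0 0 0 18.4;1 0.3 -0.34 0 0 0 18.4;1 0.3 -0.34 0 0 0 18.4"

```text
time_s: 1.1
eef_pos: [0.3685, -0.0942, 0.256]
eef_rot: [-0.001, 0.999, 0.043, 0.0]
wrist_force: [-0.9, 0.7, 0.0]
opening: -0.002
grasp_force: 0.0
```

```bash
python3 go.py .518 .338 .26 4.4
```

```text
[ 0.1858 -0.4179 -0.0028] [-0.14 -0.05  0.48]
1.1 [ 0.3685 -0.0942  0.256 ] yaw 4.9 [-0.87  0.66  0.05] [-0.57 -0.29  2.06  0.    1.38  0.92]
```

servo_tool:
  series: "1 0.186 -0.418 0 0 0 0;1 0.186 -0.418 0 0 0 0;1 0.186 -0.418 0 0 0 0;1 0.186 -0.418 0 0 0 0;1 0.186 -0.418 0 0 0 0;1 0.186 -0.418 0 0 0 0;1 0.186 -0.418 0 0 0 0;1 0.186 -0.418 0 0 0 0;1 0.186 -0.418 0 0 0 0;1 0.186 -0.418 0 0 0 0;1 0.186 -0.418 0 0 0 0;1 0.186 -0.418 0 0 0 0"

```text
time_s: 2.1
eef_pos: [0.5216, 0.3362, 0.2543]
eef_rot: [-0.001, 0.999, 0.041, -0.001]
wrist_force: [-1.3, -1.0, -0.1]
opening: 0.0
grasp_force: 0.0
```

```bash
python3 - <<'E'
from h import *
c=shot("wrist"); save(c,"w1.png",1.2); P=cloud(c)
im=cv2.cvtColor(c["img"],cv2.COLOR_RGB2HSV)
red=(((im[...,0]<6)|(im[...,0]>172))&(im[...,1]>130)&(im[...,2]>50))&(c["z_map"]>0)
Q=P[red]
for a in np.arange(.05,.22,.02):
    s=Q[(Q[:,2]>=a)&(Q[:,2]<a+.02)]
    if len(s): print(round(a,2),len(s),np.percentile(s,2,0).round(3),np.percentile(s,98,0).round(3))
E
python3 go.py .518 .338 .17 4.4; 
```

```text
0.05 549 [0.501 0.242 0.054] [0.516 0.421 0.07 ]
0.07 4324 [0.486 0.241 0.071] [0.528 0.419 0.076]
0.11 13 [0.582 0.331 0.125] [0.584 0.342 0.13 ]
0.13 88 [0.578 0.328 0.13 ] [0.583 0.345 0.149]
0.15 114 [0.577 0.327 0.151] [0.582 0.345 0.17 ]
0.17 155 [0.575 0.327 0.171] [0.581 0.345 0.19 ]
0.19 1272 [0.56  0.327 0.193] [0.579 0.345 0.203]
[-0.0023 -0.0047  0.0843] [0.02 0.13 0.26]
2.15 [0.5209 0.3335 0.2543] yaw 4.7 [-0.3  -0.77 -0.53] [0.38 0.28 1.49 0.   1.37 1.87]
```

View pics/w1.png

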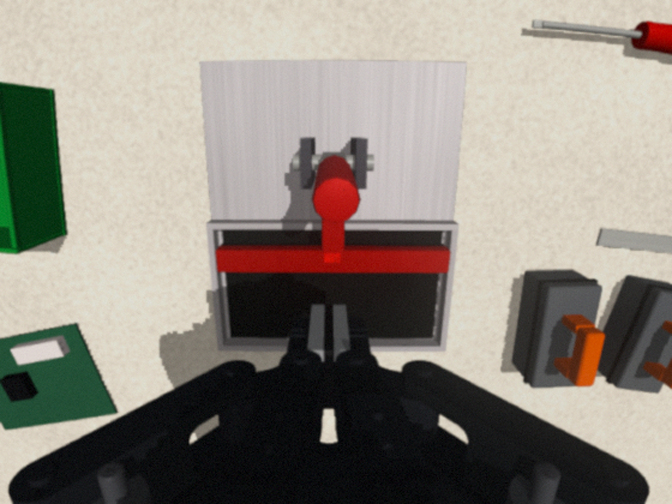

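The wrist view shows the lever top at (337,200) px, upright, with the bar across the pocket. I'm lowering on its −x side and pushing.

servo_tool:
  series: "1 -0.002 -0.003 0.03 0 0 0;1 -0.002 -0.003 0.06 0 0 0;1 -0.002 -0.003 0.084 0 0 0;1 -0.002 -0.003 0.084 0 0 0;1 -0.002 -0.003 0.084 0 0 0"

```text
time_s: 2.57
eef_pos: [0.5177, 0.3323, 0.1711]
eef_rot: [0.001, 0.999, 0.038, -0.002]
wrist_force: [0.3, 1.0, -0.1]
opening: 0.001
grasp_force: 0.0
```

servo_tool:
  series: "1 0.02 0 0 0 0 0;1 0.035 0 0.001 0 0 0;1 0.05 0 0.003 0 0 0;1 0.06 0 0.005 0 0 0;1 0.072 0 0.008 0 0 0;1 0.084 0 0.012 0 0 0;1 0.095 0 0.015 0 0 0;1 0.107 0 0.018 0 0 0;1 0.12 0 0.023 0 0 0;1 0.132 0 0.028 0 0 0;1 0.132 0 0.028 0 0 0;1 0.132 0 0.028 0 0 0"

```text
time_s: 3.57
eef_pos: [0.6511, 0.3437, 0.1459]
eef_rot: [-0.0, 0.999, 0.038, 0.001]
wrist_force: [-0.0, 0.6, -1.1]
opening: 0.002
grasp_force: 0.0
```

servo_tool:
  series: "1 0 0 -0.04 0 0 0;1 0 0 -0.08 0 0 0;1 0 0 -0.11 0 0 0;-1 -0.05 0 -0.12 0 0 0;-1 -0.24 0.222 -0.12 0 0 0;-1 -0.24 0.222 -0.12 0 0 0;-1 -0.24 0.222 -0.12 0 0 0;-1 -0.24 0.222 -0.12 0 0 0;-1 -0.24 0.222 -0.12 0 0 0;-1 -0.24 0.222 -0.12 0 0 0;-1 -0.24 0.222 -0.12 0 0 0;-1 -0.24 0.222 -0.12 0 0 0"

```text
time_s: 4.57
eef_pos: [0.4241, 0.1014, 0.2647]
eef_rot: [0.001, 0.999, 0.038, -0.0]
wrist_force: [0.4, -0.3, -0.6]
opening: 1.001
grasp_force: 0.0
```

```bash
cat >> h.py <<'E'
def rect(T):
    r=cv2.minAreaRect((T[:,:2]*1000).astype(np.float32)); (x,y),(a,b),t=r
    return np.round([x,y,max(a,b),min(a,b)],1), round((t if a>=b else t-90),1)
def find(cam):
    c=shot(cam); P=cloud(c); m=orange(c)
    n,l,s,ce=cv2.connectedComponentsWithStats(cv2.dilate(m,np.ones((3,3))))
    for i in range(1,n):
        B=P[(l==i)&(m>0)&(c["z_map"]>0)]; B=B[(B[:,2]>.075)&(B[:,2]<.13)]
        if len(B)<25: continue
        top=np.percentile(B[:,2],90); B=B[B[:,2]>top-.007]
        print(cam,ce[i].round(),len(B),rect(B),"top",round(top,3))
    return c,P
E
python3 - <<'E'
from h import *
c,P=find("wrist"); save(c,"w2.png",1.2)
c,P=find("top"); save(c,"t2.png",3,(120,120,340,300))
E
python3 go.py .428 .104 .2 4.5
```

```text
wrist [521.  14.] 496 (array([ 601.7, -101.1,   22.1,   18.3]), 8.7) top 0.089
wrist [275. 185.] 1058 (array([430.3,  99.1,  53.5,  17.6]), 4.9) top 0.089
wrist [383. 195.] 1011 (array([429.5,  -3.7,  53.6,  17.9]), -6.8) top 0.089
wrist [489. 206.] 857 (array([ 425.5, -112.9,   53.6,   17.8]), -4.1) top 0.088
wrist [ 20. 325.] 363 (array([233.8, 384.8,  45.5,  16.6]), -12.7) top 0.088
top [320. 172.] 72 (array([615.4, -93. ,  50. ,  15.3]), 7.6) top 0.094
top [287. 234.] 64 (array([426.6,   1.6,  50.2,  15.3]), -5.2) top 0.094
top [325. 236.] 72 (array([ 422.5, -107.1,   50. ,   14.9]), 0.4) top 0.094
top [252. 236.] 45 (array([418.9, 104.6,  29.8,  14.7]), 1.6) top 0.093
top [149. 300.] 80 (array([226. , 392.4,  51.9,  16.1]), -9.3) top 0.094
top [386. 308.] 78 (array([ 219.5, -285.9,   52.1,   15.4]), 13.9) top 0.093
[ 0.0006 -0.0007  0.0656] [ 0.02 -0.18 -0.2 ]
4.67 [0.4273 0.1033 0.2656] yaw 4.3 [0.95 0.79 0.27] [-0.03 -0.15  1.92  0.    1.36  1.46]
```

View pics/t2.png

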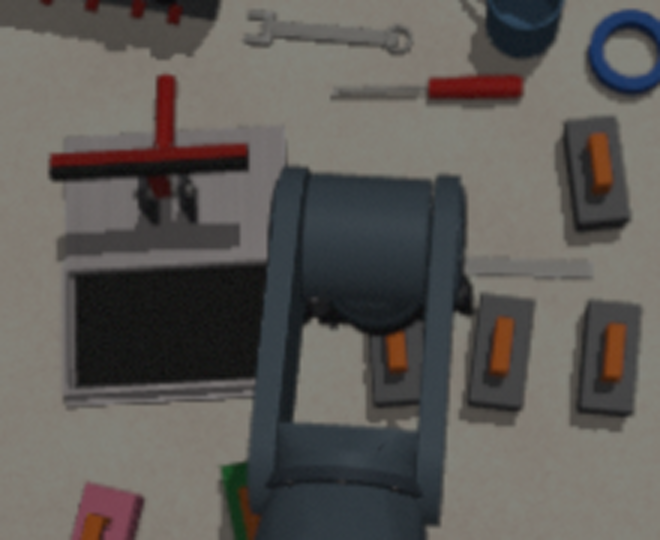

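The clamp is fully open: bar upright at (150,160), lever outward at (165,100). I'm grasping the first cassette.

servo_tool:
  series: "-1 0.001 -0.001 0.04 0 0 0;-1 0.001 -0.001 0.08 0 0 0;-1 0.001 -0.001 0.12 0 0 0;-1 0.001 -0.001 0.15 0 0 0;-1 0.001 -0.001 0.17 0 0 0;-1 0.001 -0.001 0.18 0 0 0;-1 0.001 -0.001 0.18 0 0 0;1 0.001 -0.001 0.18 0 0 0;1 0.001 -0.001 0.18 0 0 0;1 0.001 -0.001 0.18 0 0 0;1 0.001 -0.001 0.18 0 0 0;1 0.001 -0.001 0.18 0 0 0"

```text
time_s: 5.67
eef_pos: [0.4298, 0.1053, 0.0853]
eef_rot: [0.0, 0.999, 0.039, 0.001]
wrist_force: [-0.3, -1.1, 1.3]
opening: 0.297
grasp_force: 0.6
```

servo_tool:
  series: "1 0 0 -0.02 0 0 0;1 0 0 -0.05 0 0 0;1 0 0 -0.08 0 0 0;1 0 0 -0.1 0 0 0;1 0 0 -0.1 0 0 0;1 0 0 -0.1 0 0 0;1 0 0 -0.1 0 0 0;1 0 0 -0.1 0 0 0"

```text
time_s: 6.33
eef_pos: [0.4278, 0.1053, 0.1827]
eef_rot: [-0.0, 0.999, 0.039, -0.002]
wrist_force: [-0.5, 0.8, -2.2]
opening: 0.203
grasp_force: 61.7
```

```bash
python3 - <<'E'
from h import *
F=[obs()["wrist_force"]]
c=shot("wrist"); F.append(obs()["wrist_force"]); c2=shot("top");F.append(obs()["wrist_force"])
print(np.round(F,2)); P=cloud(c); save(c,"w3.png",1.2)
# cradle pocket from earlier-empty view: wall tops
m=(P[...,2]>.016)&(P[...,2]<.027)&(P[...,1]>.17)&(c["z_map"]>0); print(m.sum(),rect(P[m]))
E
python3 go.py .456 .332 .19 4.4 .47 -.323 .19 93.5
```

```text
[[-0.48  0.78 -2.19]
 [-0.23 -0.3  -2.96]
 [ 0.44 -0.23 -1.91]]
5028 (array([375.6, 287.6, 393.6, 168. ]), -10.2)
[ 0.0455 -0.2239 -0.0072] [-0.02  0.17  0.04]
[ 0.0087  0.4302 -0.0073] [ -0.14   0.12 -89.06]
6.43 [0.428  0.1053 0.1828] yaw 4.4 [ 0.44 -0.23 -1.91] [-0.03 -0.04  2.    0.    1.18  1.46]
```

Weight is about 2 N, so it is empty. It goes into the bin's far slot.

servo_tool:
  series: "1 0 0 -0.037 0 0 -7;1 0.01 0.04 -0.037 0 0 -14;1 0.02 0.08 -0.037 0 0 -21;1 0.03 0.12 -0.037 0 0 -28;1 0.04 0.16 -0.037 0 0 -35;1 0.05 0.2 -0.037 0 0 -42;1 0.06 0.24 -0.037 0 0 -49;1 0.07 0.28 -0.037 0 0 -56;1 0.08 0.32 -0.037 0 0 -63;1 0.084 0.36 -0.037 0 0 -70;1 0.084 0.4 -0.037 0 0 -77;1 0.084 0.431 -0.037 0 0 -84"

```text
time_s: 7.43
eef_pos: [0.5455, -0.3144, 0.2195]
eef_rot: [-0.001, 0.728, 0.686, -0.0]
wrist_force: [0.1, 0.4, -1.3]
opening: 0.197
grasp_force: 63.9
```

servo_tool:
  series: "1 0 0 0 0 0 -5;1 0 0 0 0 0 -5;1 0 0 0 0 0 -5;1 0 0 0 0 0 -5"

```text
time_s: 7.77
eef_pos: [0.5454, -0.3115, 0.2203]
eef_rot: [-0.001, 0.7, 0.714, 0.0]
wrist_force: [-0.6, 0.4, -2.0]
opening: 0.193
grasp_force: 63.8
```

```bash
python3 go.py .545 -.318 .094 93.5;python3 - <<'E'
from h import *
print(obs()["opening"],obs()["grasp_force"])
c=shot("wrist"); P=cloud(c); im=cv2.cvtColor(c["img"],cv2.COLOR_RGB2HSV); yel=cv2.inRange(im,(21,110,60),(34,255,255))>0
m=yel&(P[...,2]>.038)&(P[...,2]<.051); print(m.sum(),rect(P[m])); save(c,"w4.png",1.2)
E
```

```text
[-0.0067 -0.0003  0.1263] [-0.08 -0.1  -2.34]
7.77 [ 0.5454 -0.3115  0.2203] yaw 91.2 [-0.65  0.39 -2.  ] [-0.71  0.33  1.5   0.    1.32 -0.73]
0.19335849614922654 63.844531044596806
4362 (array([ 473.4, -330.1,  251.3,  146.3]), 3.9)
```

View pics/w4.png

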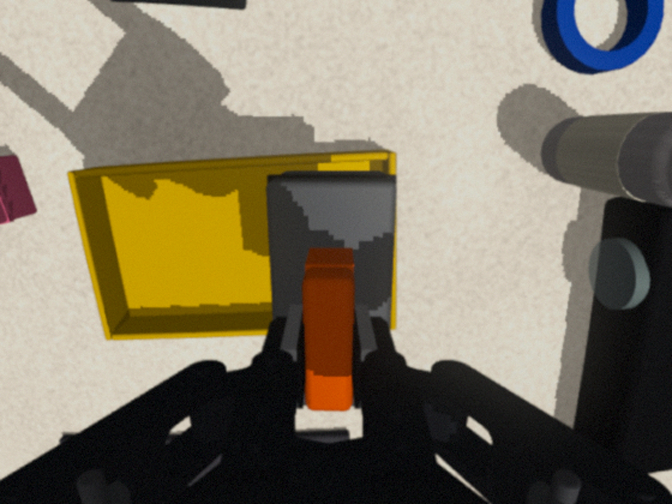

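The held cassette sits over the bin's right half (330,260). Bin centre averages to (.472,−.327). I'm lowering.

servo_tool:
  series: "1 -0.011 0 0.03 0 0 -2.4;1 -0.011 0 0.06 0 0 -2.4;1 -0.011 0 0.09 0 0 -2.4;1 -0.011 0 0.11 0 0 -2.4;1 -0.011 0 0.12 0 0 -2.4;1 -0.011 0 0.126 0 0 -2.4;1 -0.011 0 0.126 0 0 -2.4;0 -0.011 0 0.126 0 0 -2.4;0 -0.011 0 0.126 0 0 -2.4;0 -0.011 0 0.126 0 0 -2.4"

```text
time_s: 8.65
eef_pos: [0.5466, -0.3238, 0.0964]
eef_rot: [0.001, 0.684, 0.729, -0.0]
wrist_force: [-0.5, 0.2, -0.3]
opening: 0.499
grasp_force: 0.0
```

servo_tool:
  series: "0 0 0 -0.03 0 0 0;0 0 0 -0.07 0 0 0;0 0 0 -0.11 0 0 0;0 0 0 -0.14 0 0 0;0 0 0 -0.14 0 0 0;0 0 0 -0.14 0 0 0"

```text
time_s: 9.15
eef_pos: [0.5471, -0.3247, 0.2388]
eef_rot: [0.003, 0.684, 0.729, 0.0]
wrist_force: [-0.2, 0.1, -0.6]
opening: 0.498
grasp_force: 0.0
```

```bash
python3 - <<'E'
from h import *
c,P=find("wrist"); save(c,"w5.png",1)
im=cv2.cvtColor(c["img"],cv2.COLOR_RGB2HSV); yel=cv2.inRange(im,(21,110,60),(34,255,255))>0
m=yel&(P[...,2]>.038)&(P[...,2]<.051); print(m.sum(),rect(P[m]))
c,P=find("top"); save(c,"t5.png",1.4)
E
python3 go.py .423 -.108 .2 -4
```

```text
wrist [274. 197.] 1251 (array([ 548.3, -322.5,   53.3,   17.7]), -87.0) top 0.095
5186 (array([ 473.6, -330. ,  252. ,  146. ]), 4.0)
top [320. 173.] 70 (array([614.3, -93.5,  51.1,  16.8]), 5.1) top 0.093
top [287. 234.] 81 (array([425.9,   1.4,  50.4,  16.7]), -4.6) top 0.094
top [325. 234.] 55 (array([ 426.9, -107.6,   42.5,   15. ]), -7.3) top 0.093
top [149. 300.] 78 (array([226.3, 391.5,  52.3,  16.7]), -8.5) top 0.094
top [386. 308.] 88 (array([ 219.1, -286. ,   52.4,   17.1]), 11.8) top 0.093
[ 0.2227 -0.1085  0.0348] [-6.000e-02  1.000e-02  9.766e+01]
9.25 [ 0.5455 -0.3233  0.2346] yaw 93.7 [ 0.32 -0.63  0.39] [-0.72  0.33  1.47 -0.    1.34 -0.79]
```

View pics/w5.png

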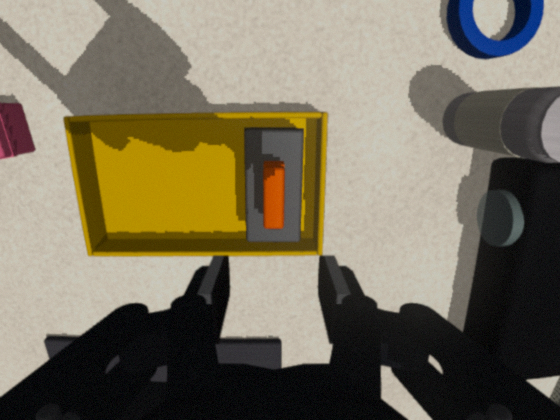

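servo_tool:
  series: "-0.5 0.03 -0.01 0 0 0 7;-0.5 0.06 -0.03 0 0 0 14;-0.5 0.09 -0.05 0 0 0 21;-0.5 0.12 -0.07 0 0 0 28;-0.5 0.15 -0.09 0 0 0 35;-0.5 0.18 -0.1 0 0 0 42;-0.5 0.2 -0.107 0 0 0 49;-0.5 0.22 -0.107 0 0 0 56;-0.5 0.22 -0.107 0 0 0 63;-0.5 0.22 -0.107 0 0 0 70;-0.5 0.22 -0.107 0 0 0 77;-0.5 0.22 -0.107 0 0 0 84"

```text
time_s: 10.25
eef_pos: [0.4241, -0.1102, 0.2335]
eef_rot: [-0.001, 0.997, 0.081, -0.001]
wrist_force: [-1.0, -0.1, -0.3]
opening: 0.746
grasp_force: 0.0
```

servo_tool:
  series: "-0.5 0 0 0 0 0 7;-0.5 0 0 0.02 0 0 13.7;-0.5 0 0 0.04 0 0 13.7;-0.5 0 0 0.04 0 0 13.7;-0.5 0 0 0.04 0 0 13.7"

```text
time_s: 10.67
eef_pos: [0.4235, -0.1101, 0.1933]
eef_rot: [-0.001, 0.999, -0.035, -0.002]
wrist_force: [-0.5, -0.3, 0.5]
opening: 0.754
grasp_force: 0.0
```

```bash
python3 -c "
from h import *
find('wrist')"; python3 go.py .424 -.111 .086 -4
```

```text
wrist [553.  20.] 327 (array([ 547.4, -300.8,   17.4,   10.9]), 3.6) top 0.094
wrist [533.  14.] 25 (array([ 553.8, -296.6,    3.9,    3. ]), 9.3) top 0.079
wrist [277. 210.] 1721 (array([ 425.8, -113.6,   53.8,   17.4]), -4.5) top 0.088
wrist [131. 214.] 1588 (array([429.6,  -4.8,  53.6,  17.7]), -5.9) top 0.088
[-0.0002  0.0005  0.1086] [-0.07  0.14 -0.  ]
10.72 [ 0.4245 -0.1106  0.1946] yaw -4.0 [-0.68 -0.36 -0.18] [-0.53 -0.06  2.    0.    1.21  1.11]
```

servo_tool:
  series: "-0.5 0 0.001 0.04 0 0 0;-0.5 0 0.001 0.08 0 0 0;-0.5 0 0.001 0.1 0 0 0;-0.5 0 0.001 0.108 0 0 0;-0.5 0 0.001 0.108 0 0 0;1 0 0.001 0.108 0 0 0;1 0 0.001 0.108 0 0 0;1 0 0.001 0.108 0 0 0;1 0 0.001 0.108 0 0 0;1 0 0.001 0.108 0 0 0;1 0 0.001 0.108 0 0 0"

```text
time_s: 11.63
eef_pos: [0.4262, -0.1124, 0.0889]
eef_rot: [0.001, 0.999, -0.035, 0.001]
wrist_force: [-0.2, 1.7, 6.5]
opening: 0.199
grasp_force: 59.2
```

servo_tool:
  series: "1 0 0 -0.02 0 0 0;1 0 0 -0.05 0 0 0;1 0 0 -0.09 0 0 0;1 0 0 -0.13 0 0 0;1 0 0 -0.13 0 0 0;1 0 0 -0.13 0 0 0;1 0 0 -0.13 0 0 0;1 0 0 -0.13 0 0 0"

```text
time_s: 12.3
eef_pos: [0.4239, -0.1113, 0.2156]
eef_rot: [-0.001, 0.999, -0.035, -0.001]
wrist_force: [0.3, -0.0, -1.9]
opening: 0.198
grasp_force: 59.2
```

```bash
python3 - <<'E'
from h import *
F=[obs()["wrist_force"]]
c=shot("wrist"); F.append(obs()["wrist_force"]); c,P=find("top");F.append(obs()["wrist_force"])
print(np.round(F,2),obs()["opening"])
# cradle from top cam: empty pocket
m=np.zeros(P.shape[:2],bool); m[160:262,138:222]=1
hsv=cv2.cvtColor(c["img"],cv2.COLOR_RGB2HSV)
d=m&(hsv[...,2]<60)&(P[...,2]<.015)&(P[...,2]>-.01)&(P[...,0]<.53); print("pocket dark",d.sum(),rect(P[d]))
w=m&(P[...,2]>.017)&(P[...,2]<.027)&(P[...,0]<.54); print("walls",w.sum(),rect(P[w]))
E
python3 go.py .455 .331 .21 4.4 .472 -.327 .21 93.5
```

```text
top [320. 172.] 78 (array([615.5, -93.9,  49.9,  16.1]), 4.5) top 0.092
top [395. 196.] 74 (array([ 545.4, -317.2,   49.3,   16.8]), -88.5) top 0.098
top [287. 234.] 75 (array([426.1,   1.3,  50.8,  15.8]), -5.9) top 0.094
top [204. 291.] 77 (array([258. , 236.5,  50.2,  14.7]), 14.2) top 0.093
top [149. 300.] 92 (array([226.1, 391.3,  51.1,  16.7]), -11.4) top 0.094
top [386. 308.] 79 (array([ 218.9, -286.2,   51.9,   15.9]), 14.0) top 0.093
[[ 0.26 -0.   -1.89]
 [-0.48 -1.12 -2.42]
 [ 0.01  0.03 -2.56]] 0.19856620123599975
pocket dark 2514 (array([451.1, 333.9, 216. , 121.6]), -85.6)
walls 468 (array([450.8, 332.1, 235.4, 145.2]), -84.2)
[-1.000e-04 -4.434e-01  6.200e-03] [-0.11  0.18 -8.44]
[0.0632 0.2117 0.0049] [-2.300e-01  6.000e-02 -9.754e+01]
12.4 [ 0.4239 -0.1114  0.2155] yaw -4.0 [ 0.01  0.03 -2.56] [-0.53 -0.09  1.98 -0.    1.26  1.11]
```

Empty again (about 2.3 N). It goes into the bin's middle slot.

servo_tool:
  series: "1 0.01 0.01 -0.01 0 0 -7;1 0.02 0.03 -0.01 0 0 -14;1 0.03 0.05 -0.01 0 0 -21;1 0.04 0.08 -0.01 0 0 -28;1 0.05 0.11 -0.01 0 0 -35;1 0.06 0.14 -0.01 0 0 -42;1 0.063 0.17 -0.01 0 0 -49;1 0.063 0.19 -0.01 0 0 -56;1 0.063 0.205 -0.01 0 0 -63;1 0.063 0.211 -0.01 0 0 -70;1 0.063 0.211 -0.01 0 0 -77;1 0.063 0.211 -0.01 0 0 -84"

```text
time_s: 13.4
eef_pos: [0.4722, -0.3271, 0.2252]
eef_rot: [-0.002, 0.765, 0.644, -0.0]
wrist_force: [0.2, 0.0, -2.7]
opening: 0.199
grasp_force: 59.2
```

servo_tool:
  series: "1 0 0 0 0 0 -7;1 0 0 0 0 0 -13.5;1 0 0 0 0 0 -13.5;1 0 0 0 0 0 -13.5;1 0 0 0 0 0 -13.5"

```text
time_s: 13.82
eef_pos: [0.4727, -0.3266, 0.2263]
eef_rot: [-0.001, 0.687, 0.727, 0.0]
wrist_force: [-0.2, -0.6, -2.1]
opening: 0.2
grasp_force: 59.2
```

```bash
python3 -c "
from h import *
print(obs()['opening'],obs()['wrist_force']);c,P=find('wrist')"; python3 go.py .472 -.327 .095 93.7
```

```text
0.19978039258335553 [-0.19142071 -0.57275904 -2.05848799]
wrist [ 16. 142.] 182 (array([ 247.1, -287.6,   16.4,    7.1]), 85.8) top 0.087
wrist [365. 204.] 1370 (array([ 548.5, -322.2,   53.4,   18.6]), -86.7) top 0.095
[-0.0004 -0.0007  0.1316] [-0.04 -0.05 -0.39]
13.87 [ 0.4728 -0.3267  0.2266] yaw 93.3 [ 0.93  0.52 -1.84] [-0.81  0.21  1.64  0.    1.3  -0.87]
```

servo_tool:
  series: "1 0 0 0.04 0 0 0;1 0 0 0.08 0 0 0;1 0 0 0.11 0 0 0;1 0 0 0.125 0 0 0;1 0 0 0.131 0 0 0;1 0 0 0.131 0 0 0;1 0 0 0.131 0 0 0;0 0 0 0.131 0 0 0;0 0 0 0.131 0 0 0;0 0 0 0.131 0 0 0"

```text
time_s: 14.7
eef_pos: [0.4734, -0.3273, 0.0969]
eef_rot: [0.001, 0.686, 0.728, -0.0]
wrist_force: [0.1, -0.4, 0.5]
opening: 0.499
grasp_force: 0.0
```

servo_tool:
  series: "0 0 0 -0.04 0 0 0;0 0 0 -0.08 0 0 0;0 0 0 -0.12 0 0 0;0 0 0 -0.14 0 0 0;0 0 0 -0.14 0 0 0;0 0 0 -0.14 0 0 0"

```text
time_s: 15.2
eef_pos: [0.4737, -0.3276, 0.2383]
eef_rot: [0.002, 0.685, 0.728, -0.0]
wrist_force: [0.2, 0.6, -0.7]
opening: 0.5
grasp_force: 0.0
```

```bash
python3 -c "
from h import *
find('wrist'); find('top')"; python3 go.py .4275 -.003 .2346 -6
```

```text
wrist [ 12. 140.] 292 (array([ 242. , -288.7,   19.2,   14.7]), -90.0) top 0.088
wrist [360. 199.] 1223 (array([ 548.2, -322.4,   53. ,   17.9]), -86.6) top 0.094
wrist [274. 202.] 1268 (array([ 474.9, -329.6,   52.8,   17.7]), -87.3) top 0.094
top [320. 173.] 68 (array([613.9, -93.6,  50.9,  15.5]), 8.8) top 0.094
top [390. 196.] 31 (array([ 545.7, -302.7,   24. ,   14.3]), -68.3) top 0.098
top [287. 234.] 73 (array([426.2,   1.7,  49.9,  16. ]), -5.2) top 0.094
top [149. 300.] 88 (array([226.2, 391.6,  52.4,  17.8]), -9.4) top 0.094
top [386. 308.] 83 (array([ 218.5, -286.1,   51.5,   16.9]), 12.8) top 0.092
[ 0.3255 -0.0254  0.0009] [-0.12 -0.   99.45]
15.3 [ 0.4725 -0.3263  0.235 ] yaw 93.5 [-0.37 -0.53 -0.68] [-0.81  0.2   1.63 -0.    1.31 -0.87]
```

servo_tool:
  series: "-0.5 0.04 -0.01 0 0 0 7;-0.5 0.08 -0.02 0 0 0 14;-0.5 0.12 -0.025 0 0 0 21;-0.5 0.16 -0.025 0 0 0 28;-0.5 0.2 -0.025 0 0 0 35;-0.5 0.24 -0.025 0 0 0 42;-0.5 0.27 -0.025 0 0 0 49;-0.5 0.3 -0.025 0 0 0 56;-0.5 0.325 -0.025 0 0 0 63;-0.5 0.325 -0.025 0 0 0 70;-0.5 0.325 -0.025 0 0 0 77;-0.5 0.325 -0.025 0 0 0 84"

```text
time_s: 16.3
eef_pos: [0.4272, -0.0029, 0.2343]
eef_rot: [-0.001, 0.996, 0.091, -0.002]
wrist_force: [0.1, 0.0, 0.1]
opening: 0.751
grasp_force: 0.0
```

servo_tool:
  series: "-0.5 0 0 0 0 0 7;-0.5 0 0 0.02 0 0 14;-0.5 0 0 0.04 0 0 15.5;-0.5 0 0 0.04 0 0 15.5;-0.5 0 0 0.04 0 0 15.5"

```text
time_s: 16.72
eef_pos: [0.4267, -0.0035, 0.1943]
eef_rot: [-0.001, 0.999, -0.041, -0.003]
wrist_force: [-0.1, 0.1, 1.1]
opening: 0.749
grasp_force: 0.0
```

```bash
python3 -c "
from h import *
find('wrist')"; python3 go.py .4285 -.003 .086 -6
```

```text
wrist [273. 210.] 1603 (array([429.5,  -4.6,  53.3,  16.6]), -5.3) top 0.088
[ 0.001  -0.0008  0.1096] [-0.03  0.15  1.31]
16.77 [ 0.4277 -0.0038  0.1956] yaw -4.7 [ 0.65 -0.47  0.21] [-0.29 -0.09  2.02 -0.    1.22  1.36]
```

servo_tool:
  series: "-0.5 0.001 0 0.04 0 0 0.8;-0.5 0.001 0 0.08 0 0 0.8;-0.5 0.001 0 0.1 0 0 0.8;-0.5 0.001 0 0.109 0 0 0.8;-0.5 0.001 0 0.109 0 0 0.8;1 0.001 0 0.109 0 0 0.8;1 0.001 0 0.109 0 0 0.8;1 0.001 0 0.109 0 0 0.8;1 0.001 0 0.109 0 0 0.8;1 0.001 0 0.109 0 0 0.8;1 0.001 0 0.109 0 0 0.8"

```text
time_s: 17.68
eef_pos: [0.4307, -0.0041, 0.0889]
eef_rot: [0.0, 0.999, -0.048, 0.002]
wrist_force: [-0.8, 2.0, 8.0]
opening: 0.201
grasp_force: 59.1
```

servo_tool:
  series: "1 0 0 -0.02 0 0 0;1 0 0 -0.05 0 0 0;1 0 0 -0.09 0 0 0;1 0 0 -0.13 0 0 0;1 0 0 -0.13 0 0 0;1 0 0 -0.13 0 0 0;1 0 0 -0.13 0 0 0;1 0 0 -0.13 0 0 0"

```text
time_s: 18.35
eef_pos: [0.4281, -0.0037, 0.2156]
eef_rot: [-0.0, 0.999, -0.048, -0.002]
wrist_force: [-0.5, -0.5, -1.8]
opening: 0.201
grasp_force: 59.3
```

```bash
python3 - <<'E'
from h import *
F=[obs()["wrist_force"]]
c=shot("wrist"); F.append(obs()["wrist_force"]); c,P=find("top");F.append(obs()["wrist_force"])
print(np.round(F,2),obs()["opening"])
E
python3 go.py .454 .329 .21 4.6 .397 -.332 .21 93.5
```

```text
top [320. 172.] 74 (array([615.3, -93.4,  51.1,  16.3]), 7.1) top 0.092
top [395. 196.] 67 (array([ 545.1, -316.5,   50.1,   16.9]), -88.3) top 0.098
top [398. 221.] 69 (array([ 472.2, -323.7,   49.1,   15.3]), -86.6) top 0.099
top [204. 291.] 73 (array([258.2, 236.3,  50.4,  14. ]), 13.4) top 0.093
top [149. 300.] 85 (array([226.5, 391.8,  51.9,  16.7]), -10.2) top 0.094
top [386. 308.] 77 (array([ 219.4, -285.5,   51.8,   16.7]), 13.6) top 0.093
[[-0.47 -0.46 -1.81]
 [-1.01 -0.19 -1.91]
 [-0.33 -0.22 -2.55]] 0.19747899109282968
[-0.0066 -0.3337  0.0057] [ -0.06   0.21 -10.16]
[0.0007 0.3297 0.0053] [ -0.21   0.12 -99.06]
18.45 [ 0.4282 -0.0038  0.2155] yaw -5.6 [-0.33 -0.22 -2.55] [-0.29 -0.12  2.   -0.    1.26  1.38]
```

Third one is also empty. It goes into the near slot.

servo_tool:
  series: "1 0 0.02 -0.01 0 0 -7;1 0 0.05 -0.01 0 0 -14;1 0 0.09 -0.01 0 0 -21;1 0 0.13 -0.01 0 0 -28;1 0 0.17 -0.01 0 0 -35;1 0 0.21 -0.01 0 0 -42;1 0.001 0.25 -0.01 0 0 -49;1 0.001 0.28 -0.01 0 0 -56;1 0.001 0.31 -0.01 0 0 -63;1 0.001 0.33 -0.01 0 0 -70;1 0.001 0.33 -0.01 0 0 -77;1 0.001 0.33 -0.01 0 0 -84"

```text
time_s: 19.45
eef_pos: [0.3974, -0.3338, 0.2254]
eef_rot: [-0.002, 0.794, 0.608, 0.0]
wrist_force: [0.7, 0.5, -1.4]
opening: 0.197
grasp_force: 59.4
```

servo_tool:
  series: "1 0 0 0 0 0 -7;1 0 0 0 0 0 -14;1 0 0 0 0 0 -15;1 0 0 0 0 0 -15;1 0 0 0 0 0 -15"

```text
time_s: 19.87
eef_pos: [0.3982, -0.3323, 0.2265]
eef_rot: [-0.001, 0.71, 0.704, 0.0]
wrist_force: [-0.1, 0.1, -2.3]
opening: 0.196
grasp_force: 59.4
```

```bash
python3 -c "
from h import *
print(obs()['opening'],obs()['wrist_force']);c,P=find('wrist')"; python3 go.py .397 -.332 .095 93.7
```

```text
0.19601586986242636 [-0.05713265  0.11868853 -2.33348593]
wrist [ 61. 158.] 1247 (array([ 222.4, -292.2,   53.7,   17. ]), 11.6) top 0.088
wrist [455. 189.] 1371 (array([ 547.8, -322.3,   53.2,   18.3]), -86.4) top 0.094
wrist [365. 198.] 1411 (array([ 474.7, -329.5,   53.4,   18. ]), -86.5) top 0.094
wrist [435. 212.] 34 (array([ 541. , -346.3,    8.3,    2. ]), -82.3) top 0.082
[ 0.0002 -0.0012  0.1317] [-0.03 -0.05 -4.11]
19.92 [ 0.3983 -0.3324  0.2267] yaw 89.6 [-0.67 -0.07 -1.61] [-0.92  0.08  1.78  0.    1.28 -0.92]
```

servo_tool:
  series: "1 0 -0.001 0.04 0 0 -4;1 0 -0.001 0.08 0 0 -4;1 0 -0.001 0.11 0 0 -4;1 0 -0.001 0.125 0 0 -4;1 0 -0.001 0.131 0 0 -4;1 0 -0.001 0.131 0 0 -4;1 0 -0.001 0.131 0 0 -4;0 0 -0.001 0.131 0 0 -4;0 0 -0.001 0.131 0 0 -4;0 0 -0.001 0.131 0 0 -4"

```text
time_s: 20.75
eef_pos: [0.3978, -0.3331, 0.0969]
eef_rot: [0.001, 0.684, 0.73, -0.0]
wrist_force: [0.3, 0.4, 0.5]
opening: 0.498
grasp_force: 0.0
```

servo_tool:
  series: "0 0 0 -0.04 0 0 0;0 0 0 -0.08 0 0 0;0 0 0 -0.12 0 0 0;0 0 0 -0.14 0 0 0;0 0 0 -0.14 0 0 0;0 0 0 -0.14 0 0 0"

```text
time_s: 21.25
eef_pos: [0.3981, -0.3334, 0.2381]
eef_rot: [0.002, 0.684, 0.73, -0.0]
wrist_force: [0.2, 0.4, -0.3]
opening: 0.502
grasp_force: 0.0
```

```bash
python3 -c "
from h import *
find('wrist'); find('top')"; python3 go.py .615 -.0975 .235 7
```

```text
wrist [ 66. 140.] 1189 (array([ 222.2, -292.2,   53. ,   17.1]), 11.8) top 0.088
wrist [254. 189.] 1304 (array([ 382. , -325.1,   53. ,   18. ]), -88.0) top 0.094
wrist [447. 197.] 1204 (array([ 548. , -322.4,   53.1,   18. ]), -86.3) top 0.094
wrist [362. 200.] 1256 (array([ 474.7, -329.5,   53.5,   17.8]), -86.9) top 0.094
top [320. 172.] 71 (array([614.5, -92.7,  52. ,  15.5]), 6.6) top 0.093
top [395. 197.] 70 (array([ 544.9, -316.2,   49.6,   16.8]), -86.7) top 0.099
top [396. 221.] 55 (array([ 472.3, -320.6,   44.1,   14.8]), -83.0) top 0.099
top [149. 300.] 86 (array([226.4, 392.6,  52.4,  16.8]), -13.6) top 0.094
[0.2198 0.2328 0.0003] [-1.100e-01 -3.000e-02  8.673e+01]
21.35 [ 0.397  -0.332   0.2352] yaw 93.7 [-0.68 -0.27  0.4 ] [-0.93  0.07  1.77  0.    1.3  -0.99]
```

servo_tool:
  series: "-0.5 0.02 0.02 0 0 0 7;-0.5 0.04 0.04 0 0 0 14;-0.5 0.06 0.06 0 0 0 21;-0.5 0.085 0.09 0 0 0 28;-0.5 0.11 0.115 0 0 0 35;-0.5 0.135 0.14 0 0 0 42;-0.5 0.16 0.17 0 0 0 49;-0.5 0.185 0.195 0 0 0 56;-0.5 0.21 0.22 0 0 0 63;-0.5 0.22 0.233 0 0 0 70;-0.5 0.22 0.233 0 0 0 77;-0.5 0.22 0.233 0 0 0 84"

```text
time_s: 22.35
eef_pos: [0.6152, -0.096, 0.2332]
eef_rot: [-0.001, 0.996, 0.09, -0.002]
wrist_force: [0.1, 0.5, -0.0]
opening: 0.752
grasp_force: 0.0
```

servo_tool:
  series: "-0.5 0 0 0.02 0 0 2.7;-0.5 0 0 0.04 0 0 2.7;-0.5 0 0 0.04 0 0 2.7;-0.5 0 0 0.04 0 0 2.7"

```text
time_s: 22.68
eef_pos: [0.6138, -0.0972, 0.1932]
eef_rot: [-0.001, 0.998, 0.068, -0.003]
wrist_force: [1.0, -0.5, 1.4]
opening: 0.751
grasp_force: 0.0
```

```bash
python3 -c "
from h import *
find('wrist');c,P=find('top'); save(c,'t6.png',3,(330,130,440,250)); 
import cv2;m=np.zeros(P.shape[:2],bool)
for x,y in((.379,-.320),(.472,-.323),(.545,-.317)):
    d=np.hypot(P[...,0]-x,P[...,1]-y)<.068
    T=P[d&(P[...,2]>.05)&(P[...,2]<.07)]; print(rect(T),np.percentile(T[:,2],[5,95]))
"; python3 go.py .616 -.0975 .086 7.3
```

```text
wrist [275. 209.] 1669 (array([617.9, -99.3,  53.3,  17.1]), 7.3) top 0.088
wrist [494. 309.] 31 (array([ 555.1, -299.2,    8. ,    3.9]), -72.9) top 0.08
wrist [527. 325.] 1052 (array([ 548.9, -321.9,   52.2,   18.2]), -86.2) top 0.094
top [395. 197.] 70 (array([ 545.7, -316.7,   49.3,   16.9]), -85.4) top 0.098
top [398. 221.] 66 (array([ 472.7, -323.7,   50.4,   16.1]), -87.6) top 0.099
top [397. 252.] 76 (array([ 378.6, -318.6,   49.1,   15.2]), -89.0) top 0.099
top [148. 300.] 49 (array([227.2, 396.1,  52.3,  10.6]), -13.8) top 0.094
top [386. 308.] 85 (array([ 219.1, -285.9,   52.6,   16.9]), 11.9) top 0.093
(array([ 395.5, -313.4,  118.1,  100.8]), -84.5) [0.05134556 0.06256192]
(array([ 480.5, -322.1,  123.8,  122.2]), -44.7) [0.05156844 0.06258643]
(array([ 536.7, -315.8,  111.8,  109.8]), -88.3) [0.05170569 0.06273715]
[ 0.0005 -0.0004  0.1103] [-0.01  0.03  0.54]
22.78 [ 0.6156 -0.098   0.1963] yaw 7.8 [-0.46 -0.66  0.1 ] [-0.35  0.34  1.53 -0.    1.27  1.09]
```

View pics/t6.png

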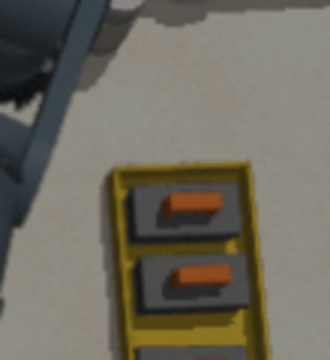

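Binned cassettes at (195,205) and (205,275) px stand flat; case tops measure 56 mm. Now the fourth.

servo_tool:
  series: "-0.5 0.001 0.001 0.04 0 0 0.5;-0.5 0.001 0.001 0.08 0 0 0.5;-0.5 0.001 0.001 0.1 0 0 0.5;-0.5 0.001 0.001 0.11 0 0 0.5;-0.5 0.001 0.001 0.11 0 0 0.5;1 0.001 0.001 0.11 0 0 0.5;1 0.001 0.001 0.11 0 0 0.5;1 0.001 0.001 0.11 0 0 0.5;1 0.001 0.001 0.11 0 0 0.5;1 0.001 0.001 0.11 0 0 0.5;1 0.001 0.001 0.11 0 0 0.5"

```text
time_s: 23.7
eef_pos: [0.6181, -0.0986, 0.0885]
eef_rot: [0.0, 0.998, 0.064, 0.002]
wrist_force: [-0.8, 3.8, 7.7]
opening: 0.198
grasp_force: 59.7
```

servo_tool:
  series: "1 0 0 -0.02 0 0 0;1 0 0 -0.05 0 0 0;1 0 0 -0.09 0 0 0;1 0 0 -0.13 0 0 0;1 0 0 -0.15 0 0 0;1 0 0 -0.15 0 0 0;1 0 0 -0.15 0 0 0;1 0 0 -0.15 0 0 0"

```text
time_s: 24.37
eef_pos: [0.615, -0.0981, 0.2332]
eef_rot: [-0.001, 0.998, 0.064, -0.002]
wrist_force: [-0.4, -1.3, -6.9]
opening: 0.199
grasp_force: 59.8
```

```bash
python3 - <<'E'
from h import *
F=[obs()["wrist_force"]]
c=shot("wrist"); F.append(obs()["wrist_force"]); c,P=find("top");F.append(obs()["wrist_force"])
print(np.round(F,2),obs()["opening"]); save(c,"t7.png",1.4)
E
python3 go.py .454 .329 .235 4.6
```

```text
top [395. 197.] 74 (array([ 545.3, -317. ,   50.1,   16.5]), -88.5) top 0.098
top [398. 221.] 61 (array([ 472.8, -323.5,   49.8,   14.9]), -85.9) top 0.099
top [397. 252.] 91 (array([ 378.8, -319.1,   49.4,   15.3]), -89.1) top 0.098
top [148. 298.] 29 (array([229.9, 398.3,  48.2,   6.8]), -15.1) top 0.092
top [386. 308.] 87 (array([ 218.3, -285.1,   51.1,   18.1]), 14.7) top 0.092
[[-0.41 -1.3  -6.91]
 [-0.58  0.46 -6.59]
 [-0.82 -0.06 -6.1 ]] 0.19617981199001816
[-0.1051 -0.4441 -0.0006] [-0.16  0.32  2.73]
24.47 [ 0.6149 -0.0981  0.2326] yaw 7.3 [-0.82 -0.06 -6.1 ] [-0.35  0.31  1.5  -0.    1.34  1.09]
```

View pics/t7.png

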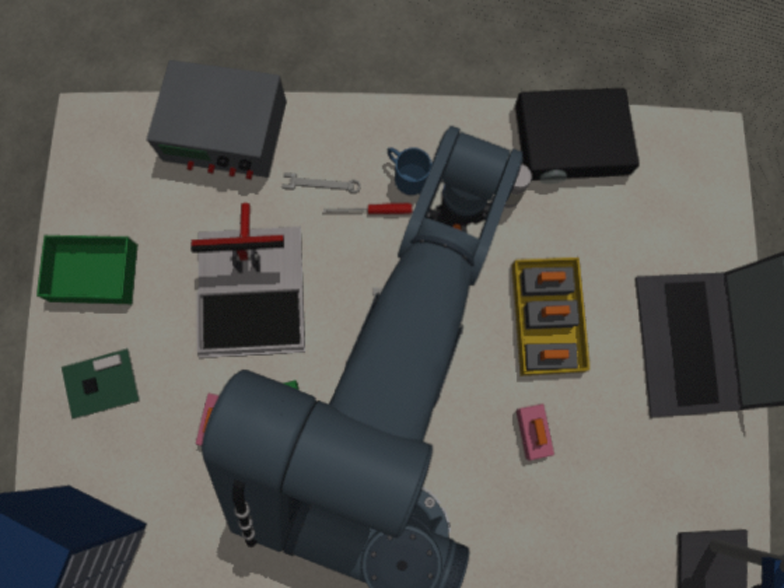

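About 6.5 N: heavy. The clamp is still open and the three empties stand in the bin. It goes to the cradle's middle slot.

servo_tool:
  series: "1 -0.105 -0.444 0 0 0 2.7;1 -0.105 -0.444 0 0 0 2.7;1 -0.105 -0.444 0 0 0 2.7;1 -0.105 -0.444 0 0 0 2.7;1 -0.105 -0.444 0 0 0 2.7;1 -0.105 -0.444 0 0 0 2.7;1 -0.105 -0.444 0 0 0 2.7;1 -0.105 -0.444 0 0 0 2.7;1 -0.105 -0.444 0 0 0 2.7;1 -0.105 -0.444 0 0 0 2.7;1 -0.105 -0.444 0 0 0 2.7;1 -0.105 -0.444 0 0 0 2.7"

```text
time_s: 25.47
eef_pos: [0.4513, 0.3341, 0.2341]
eef_rot: [-0.001, 0.999, 0.044, -0.002]
wrist_force: [-0.3, -0.8, -5.6]
opening: 0.197
grasp_force: 60.4
```

servo_tool:
  series: "1 0 0 0 0 0 0;1 0 0 0 0 0 0;1 0 0 0 0 0 0"

```text
time_s: 25.72
eef_pos: [0.4558, 0.3271, 0.235]
eef_rot: [0.001, 0.999, 0.04, -0.001]
wrist_force: [1.4, -0.6, -5.5]
opening: 0.197
grasp_force: 60.4
```

```bash
python3 - <<'E'
from h import *
print(obs()["opening"],obs()["wrist_force"])
c=shot("wrist"); save(c,"w8.png",1.4); P=cloud(c)
u=R.from_euler("z",4.5,degrees=True).as_matrix()
Q=(P-np.array([.454,.329,0]))@u   # cradle axes
w=(c["z_map"]>0)&(abs(Q[...,0])<.09)&(abs(Q[...,1])<.14)
t=Q[w&(Q[...,2]>.016)&(Q[...,2]<.027)]; print("walls",len(t),np.percentile(t,[1,99],axis=0).round(3))
f=Q[w&(abs(Q[...,2]-.006)<.005)&(cv2.cvtColor(c["img"],cv2.COLOR_RGB2GRAY)<60)]; print("floor",len(f),np.percentile(f,[1,99],axis=0).round(3))
b=Q[w&(Q[...,2]>.08)&(Q[...,2]<.21)]; print("case",np.percentile(b,[1,99],axis=0).round(3))
E
python3 go.py .454 .329 .095 4.6
```

```text
0.19690887250811112 [ 1.44317874 -0.62010132 -5.45726094]
walls 3928 [[-0.069 -0.119  0.016]
 [ 0.065  0.114  0.023]]
floor 10841 [[-0.061 -0.107  0.005]
 [ 0.056  0.102  0.008]]
case [[-0.002 -0.029  0.158]
 [ 0.057  0.023  0.206]]
[-0.0018 -0.0023  0.1404] [ 0.05  0.08 -0.06]
25.77 [0.4561 0.3269 0.2354] yaw 4.5 [ 0.06 -0.37 -5.89] [ 0.41  0.17  1.66 -0.    1.31  1.9 ]
```

View pics/w8.png

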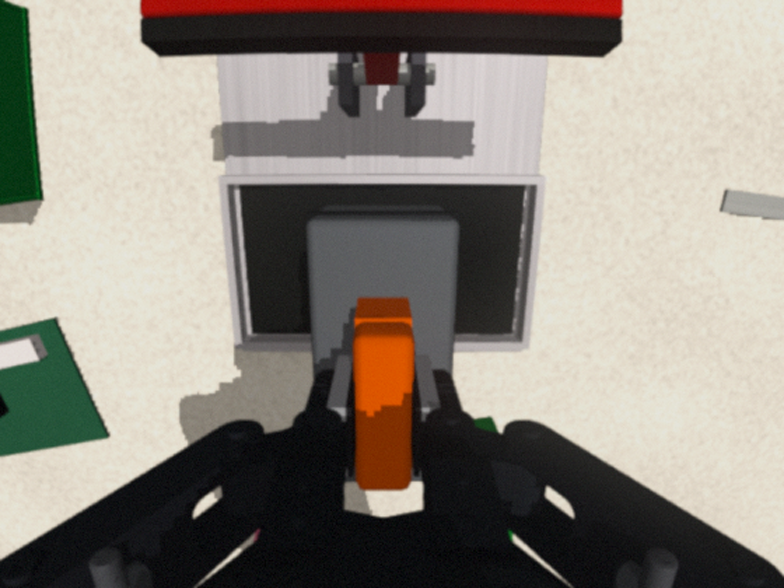

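The held case (385,290) hangs centred in y and about 4 mm too far +x relative to the pocket. I'm correcting that and lowering.

servo_tool:
  series: "1 -0.005 0 0.04 0 0 0;1 -0.005 0 0.08 0 0 0;1 -0.005 0 0.1 0 0 0;1 -0.005 0 0.115 0 0 0;1 -0.005 0 0.127 0 0 0;1 -0.005 0 0.134 0 0 0;1 -0.005 0 0.139 0 0 0;1 -0.005 0 0.139 0 0 0;1 -0.005 0 0.139 0 0 0"

```text
time_s: 26.52
eef_pos: [0.4516, 0.3279, 0.0981]
eef_rot: [-0.0, 0.999, 0.04, 0.001]
wrist_force: [0.5, -0.0, -6.2]
opening: 0.198
grasp_force: 60.4
```

```bash
python3 go.py .454 .329 .095 4.6
```

```text
[ 0.0024 -0.0009  0.0031] [-0.03 -0.08  0.02]
26.52 [0.4516 0.3279 0.0981] yaw 4.6 [ 0.46 -0.01 -6.18] [0.42 0.34 1.77 0.   1.04 1.91]
```

Still hanging about 3 mm up. I'll lower a little more and release.

servo_tool:
  series: "1 0 0 0.003 0 0 0;1 0 0 0.004 0 0 0;1 0 0 0.004 0 0 0;0 0 0 0.004 0 0 0;0 0 0 0.004 0 0 0;0 0 0 0.004 0 0 0;0 0 -0 -0.03 0 0 0;0 0 0 -0.07 0 0 0;0 0 0 -0.11 0 0 0;0 0 0 -0.14 0 0 0;0 0 0 -0.17 0 0 0;0 0 0 -0.17 0 0 0"

```text
time_s: 27.52
eef_pos: [0.4539, 0.3293, 0.2752]
eef_rot: [-0.002, 0.999, 0.041, 0.006]
wrist_force: [0.8, -1.2, -0.0]
opening: 0.495
grasp_force: 0.0
```

```bash
python3 - <<'E'
from h import *
c,P=find("wrist"); save(c,"w9.png",1.2)
hsv=cv2.cvtColor(c["img"],cv2.COLOR_RGB2HSV)
u=R.from_euler("z",4.5,degrees=True).as_matrix()
Q=(P-np.array([.452,.3265,0]))@u
red=(((hsv[...,0]<6)|(hsv[...,0]>172))&(hsv[...,1]>130)&(hsv[...,2]>40))&(Q[...,0]>.07)&(Q[...,0]<.3)&(abs(Q[...,1])<.12)&(c["z_map"]>0)
print("bar",red.sum(),np.percentile(Q[red],[2,50,98],axis=0).round(3))
t=Q[(abs(Q[...,0])<.06)&(abs(Q[...,1])<.06)&(Q[...,2]>.04)&(Q[...,2]<.07)&(c["z_map"]>0)]; print("case",np.percentile(t,[1,99],axis=0).round(3))
E
python3 go.py .454 .329 .25 4.6
```

```text
wrist [275. 194.] 995 (array([452.3, 327.3,  52.7,  17.2]), 4.3) top 0.094
wrist [220. 350.] 24 (array([252.3, 375.9,   5.7,   2.9]), 27.4) top 0.086
bar 6305 [[ 0.122 -0.089  0.073]
 [ 0.139 -0.     0.158]
 [ 0.173  0.089  0.16 ]]
case [[-0.053 -0.026  0.044]
 [ 0.055  0.028  0.058]]
[ 0.001  -0.      0.0219] [-0.16 -0.47  0.05]
27.57 [0.4529 0.3288 0.2719] yaw 4.6 [ 0.41  0.52 -0.38] [0.42 0.13 1.64 0.   1.37 1.91]
```

View pics/w9.png

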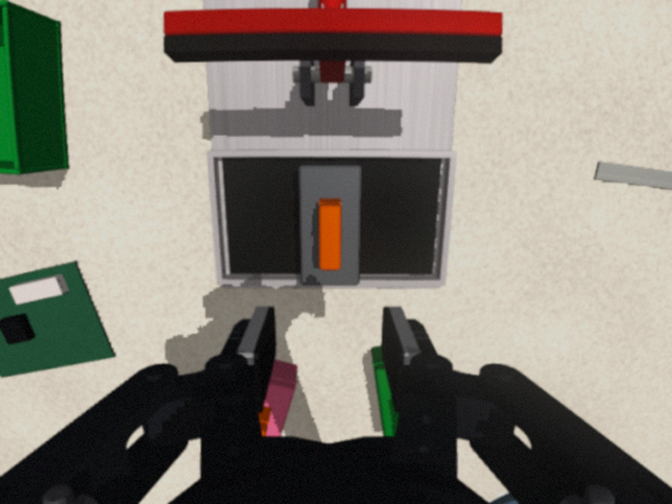

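Cassette seated flat at (330,225) px; bar upright behind. I'm going behind the bar with shut fingers.

servo_tool:
  series: "1 0.041 0 0 0 0 0;1 0.08 0 0 0 0 0;1 0.12 0 0 0 0 0;1 0.16 0 0 0 0 0;1 0.18 0 0 0 0 0;1 0.18 0 0 0 0 0;1 0.18 0 0 0 0 0;1 0.18 0 0 0 0 0"

```text
time_s: 28.23
eef_pos: [0.6292, 0.3423, 0.2657]
eef_rot: [0.0, 0.999, 0.041, -0.001]
wrist_force: [-0.4, 0.0, 0.3]
opening: 0.0
grasp_force: 0.0
```

```bash
python3 go.py .6315 .3406 .159 4.6; python3 -c "
from h import *
print(obs()['opening'])"
```

```text
[0.0025 0.0018 0.1067] [0.03 0.16 0.05]
28.23 [0.6292 0.3423 0.2657] yaw 4.6 [-0.42  0.05  0.34] [0.33 0.49 1.19 0.   1.46 1.82]
0.0002949518142962358
```

servo_tool:
  series: "1 0.003 0.001 0.04 0 0 0;1 0.003 0.001 0.08 0 0 0;1 0.003 0.001 0.106 0 0 0;1 0.003 0.001 0.106 0 0 0;1 0.003 0.001 0.106 0 0 0"

```text
time_s: 28.65
eef_pos: [0.6312, 0.3416, 0.1599]
eef_rot: [0.001, 0.999, 0.041, -0.002]
wrist_force: [0.4, 0.4, 0.7]
opening: -0.003
grasp_force: 0.0
```

servo_tool:
  series: "1 -0.015 0 0 0 0 0;1 -0.028 0 0 0 0 0;1 -0.04 0 0 0 0 0;1 -0.052 0 0 0 0 0;1 -0.064 0 0 0 0 0;1 -0.076 0 0 0 0 0;1 -0.088 0 0.001 0 0 0;1 -0.096 0 0.007 0 0 0;1 -0.103 0 0.014 0 0 0;1 -0.11 0 0.025 0 0 0;1 -0.114 0 0.035 0 0 0;1 -0.114 0 0.035 0 0 0"

```text
time_s: 29.65
eef_pos: [0.517, 0.3318, 0.1233]
eef_rot: [0.001, 0.999, 0.041, -0.003]
wrist_force: [-0.2, -0.3, -0.6]
opening: -0.001
grasp_force: 0.0
```

servo_tool:
  series: "1 0 0 -0.03 0 0 0;1 0 0 -0.07 0 0 0;1 0 0 -0.11 0 0 0;1 -0.04 0 -0.14 0 0 0;1 -0.08 0 -0.15 0 0 0;1 -0.1 0 -0.15 0 0 0;1 -0.1 0 -0.15 0 0 0;1 -0.1 0 -0.15 0 0 0"

```text
time_s: 30.32
eef_pos: [0.4192, 0.3245, 0.2765]
eef_rot: [-0.0, 0.999, 0.041, 0.0]
wrist_force: [-0.8, -0.1, -0.5]
opening: -0.002
grasp_force: 0.0
```

```bash
python3 - <<'E'
from h import *
c,P=find("wrist"); save(c,"w10.png",1.2)
hsv=cv2.cvtColor(c["img"],cv2.COLOR_RGB2HSV)
u=R.from_euler("z",4.5,degrees=True).as_matrix()
Q=(P-np.array([.452,.3265,0]))@u
red=(((hsv[...,0]<6)|(hsv[...,0]>172))&(hsv[...,1]>130)&(hsv[...,2]>40))&(abs(Q[...,0])<.3)&(abs(Q[...,1])<.12)&(c["z_map"]>0)
for a,b in((.03,.12),(.12,.22)):
    s=Q[red&(Q[...,2]>a)&(Q[...,2]<b)]; print(a,len(s),np.percentile(s,[2,50,98],axis=0).round(3) if len(s) else "")
E
python3 go.py .454 .329 .25 4.6
```

```text
wrist [272. 157.] 1095 (array([451.9, 327.6,  53. ,  17.6]), 5.0) top 0.094
0.03 5857 [[-0.165 -0.089  0.049]
 [ 0.049  0.001  0.079]
 [ 0.112  0.088  0.08 ]]
0.12 312 [[ 0.114 -0.008  0.122]
 [ 0.115 -0.     0.14 ]
 [ 0.118  0.008  0.156]]
[ 0.0342 -0.0019  0.0262] [ 0.01 -0.01  0.06]
30.37 [0.4201 0.3244 0.2762] yaw 4.7 [-0.4  -0.28  0.89] [ 0.43  0.06  1.7  -0.    1.38  1.92]
```

View pics/w10.png

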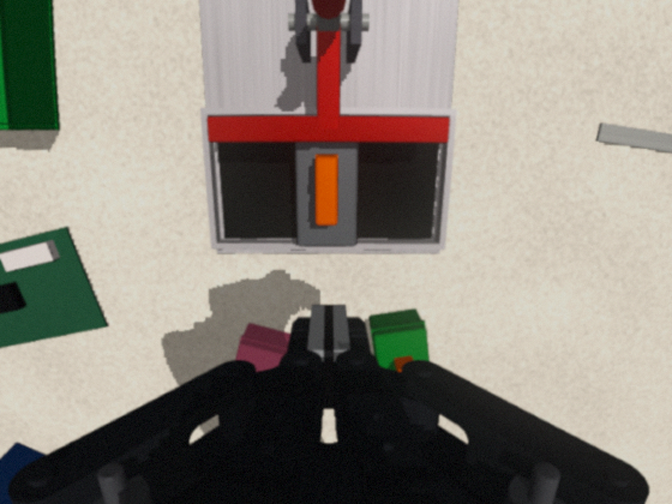

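Bar lies level across the cassette (bar top 79 mm), lever upright, so it is closed. One last check of the bin, then I hand in.

```bash
python3 - <<'E'
from h import *
find("top"); print(ctrl.hand_in())
E
```

```text
top [395. 196.] 66 (array([ 545.6, -316.3,   48.7,   15.5]), -86.6) top 0.099
top [398. 221.] 69 (array([ 472. , -324. ,   49.5,   15.7]), -85.5) top 0.099
top [397. 252.] 77 (array([ 378.9, -319.2,   48.7,   15. ]), -88.5) top 0.097
top [204. 291.] 73 (array([258.3, 236.2,  49.4,  14.1]), 13.5) top 0.094
top [386. 308.] 83 (array([ 219.2, -286.4,   52.7,   16.4]), 13.0) top 0.092
the job is handed in; nothing more can be done
None
```

I handed the job in at about 30 s of robot time: of the four cassettes I found, the one heavy one stands in the cradle under the closed clamp, and the three empties stand upright side by side in the yellow bin.

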